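# Hang the picture board in the toy drawer and hold the sticker clip open on it

### The job

At the back of the waiting room's red toy drawer, hook the picture board over the brass rail well to one side of the blue tape, slide it along the rail until its wooden handle is in line with the tape, and let it hang there by itself. Then take the yellow spring clip off the rim of the green sticker box and bring it, squeezed wide open, down over the board's top edge, on either side of the handle, so that the edge lies well inside the gape with both jaws clear of the board. Finish while holding it like that, still gaping, so that a sheet of stickers can be slipped in; do not disturb the other toys.

Things in the scene. Friction and masses are not known exactly. Their poses are not given: they have to be found in the camera images.
- drawer: red plywood toy drawer, 360 (x) x 840 (y) mm, fixed. Origin: centre of its underside; x to its back, y along its back panel, z up. Inner floor at z 8 mm, front wall 60, side walls 90 mm high. Back panel 12 mm thick, mid-plane at x = 170 mm, 125 mm high for |y| < 275 mm, 200 mm beyond
- rail: fixed round brass rail, 10 mm thick, 550 mm long, along the drawer's y between the raised panel ends, axis 162 mm above the drawer's underside and 37 mm straight above the panel's low middle part (the panel's front face is 6 mm in front of the rail axis). Origin: middle of its axis; axes as the drawer's
- mark: blue tape, 12 mm wide, round the rail and down over the panel below it; nothing to collide with. Origin: centre of the tape on the rail's axis; axes as the drawer's
- board: loose picture board, 0.1 to 0.2 kg, panel 4 (x) x 150 (y) x 140 (z) mm, starts upright in the block. Origin: middle of its lower edge; x to its back. Two round cork bumpers (12 mm, at y +-50, z 32 mm) reach back to x = 11 mm. Hung, hook tips touch the rail's rear and bumpers the panel, foot swung back, top leaning forward by up to 0.12 rad; hung upright it has 9 mm of play fore and aft
- board_handle (a point): grip centre of the board's wooden handle, a square peg 20 x 20 mm on x = y = 0, board z 130 to 178 mm; this point is at z 163 mm, 23 mm above the board's top edge
- hook_left (a point): lower end (board x 33.5, y 65, z 96 mm) of the left brass hook: 5 mm wire that runs back from the panel at z = 119.5 mm (axis) to x = 33.5 mm, then straight down. Open downwards: the rail goes between the panel's back and this tip, and the wire's underside (z 117 mm) rests on the rail's top
- hook_right (a point): the same at the board's y = -65 mm
- stand: fixed wooden block 56 (x) x 130 (y) x 30 (z) mm on the drawer floor; origin under its centre. A groove along y, 6 mm wide and 20 mm deep, in its middle holds the board's lower edge (groove bottom at z 10 mm); lift the board straight up more than 20 mm to free it
- sticker_box: fixed green open box 80 (x) x 120 (y) x 60 (z) mm on the drawer floor, walls 3 mm, origin under its centre; the clip sits on the rim of its -x wall
- clip: loose yellow spring clip, 44 g, 24 mm wide (y), standing jaws down, clamped on the box's wall. Origin: its axle (along y), 21 mm above the rim; x across the jaws. Handles rise 38 to 42 mm above the axle, jaws reach 36 mm below. The space between open jaws ends 6 mm below the axle
- clip_front (a joint): opening of the -x lever: 0 shut, 0.04 on the rim, 0.3 rad at its stop. Shut, the handles' outer faces are 40 mm apart at the top, 16 mm at the axle. Squeezed along x (7 N rising to 12 N, 28 mm above the axle) until parallel, 16 mm apart, the tips gape 20 mm, 33 mm below the axle; let go, it snaps shut
- clip_back (a joint): the same for the clip's +x lever
- jaw_front (a point): inner lower edge of the -x lever's jaw tip, 35.5 mm below the axle when shut
- jaw_back (a point): inner lower edge of the +x lever's jaw tip
- teapot: white porcelain toy teapot, 74 mm diameter, 74 mm high, 120 mm long over spout and handle (x), origin under its centre; leave alone
- sailboat: blue plastic toy sailboat, 70 x 42 mm, mast 105 mm high, origin under its mast; leave alone
- car: wooden toy car, 44 x 85 x 44 mm, origin under its centre; leave alone
- bucket (a joint): swing of the small tin bucket (62 mm wide, 120 mm with its ring and bail) hanging on a cup hook at the raised +y end of the panel, at drawer x 116, y 350 mm; 0 = hanging straight; leave alone
- hoop (a joint): swing of the wooden ring toss hoop (128 mm outside) hanging on a cup hook at the raised -y end of the panel, at drawer x 144, y -350 mm; 0 = hanging straight; leave alone

How it is judged:
On the way, in this order (a step that is already met when the one before it is completed fails the run):
1. both hooks of the board are over the rail, well to one side of the tape (z of hook_left in the frame of rail between -0.022 and -0.006 m and x of hook_left in the frame of rail between 0.004 and 0.03 m and z of hook_right in the frame of rail between -0.022 and -0.006 m and x of hook_right in the frame of rail between 0.004 and 0.03 m and (y of board_handle in the frame of mark above 0.02 m or y of board_handle in the frame of mark below -0.02 m)), for 0.1 s.
2. the board, slid to the tape, hangs on the rail by itself (contact force between board and rail above 0.3 N and contact force between board and the fingers below 0.1 N and z of each of hook_left, hook_right in the frame of rail below -0.006 m and y of board_handle in the frame of mark between -0.009 and 0.009 m), for 0.3 s.
3. the clip is off the sticker box and held squeezed open (value of joint each of clip_front, clip_back above 0.2 rad and contact force between clip and the fingers above 2 N and distance between clip and sticker_box above 0.12 m), for 0.1 s.
At the end, for the whole second after the job is handed in: board hanging by both hooks, hand off it, handle within 9 mm of the tape's middle; clip held in the fingers, both levers over 0.2 rad open, a jaw tip on each side of the board (either way round, 1 mm clear of it), 5 to 35 mm below its top edge, pressing on it with under 1.5 N; all at rest (contact force between board and rail above 0.3 N and contact force between board and the fingers below 0.3 N and contact force between board and the arm below 0.3 N and z of each of hook_left, hook_right in the frame of rail below -0.006 m and x of each of hook_left, hook_right in the frame of rail above 0.004 m and y of board_handle in the frame of mark between -0.009 and 0.009 m and angle between board's own z axis and vertical below 0.2 rad and linear speed of each of board, clip below 0.03 m/s and value of joint each of clip_front, clip_back above 0.2 rad and contact force between clip and the fingers above 2 N and z of jaw_front in the frame of board between 0.105 and 0.135 m and z of jaw_back in the frame of board between 0.105 and 0.135 m and y of clip in the frame of board between -0.075 and 0.075 m and contact force between clip and board below 1.5 N and ((x of jaw_front in the frame of board below -0.003 m and x of jaw_back in the frame of board above 0.003 m) or (x of jaw_back in the frame of board below -0.003 m and x of jaw_front in the frame of board above 0.003 m))); the arm keeps its last pose, push and grip.
It fails at once if the board was put onto or taken off the rail at the tape (within 20 mm) instead of being slid there (y of board_handle in the frame of mark between -0.02 and 0.02 m and z of hook_left in the frame of rail between 0 and 0.02 m and x of hook_left in the frame of rail between -0.01 and 0.03 m).
It fails at once if another toy was pushed over or away (more than 30 mm) (distance of any of teapot, sailboat, car from where it was at the start of the episode above 0.03 m or angle between any of teapot, sailboat's own z axis and vertical above 0.5 rad).
It fails at once if the hanging bucket or hoop was knocked (swung more than 0.5 rad) (value of joint any of bucket, hoop above 0.5 rad or value of joint any of bucket, hoop below -0.5 rad).
It also fails if it takes over 54 s, if anything falls off the work surface, if the arm or the gripper's body presses on something with over 40 N, if the wrist force passes 120 N, or if a joint passes its speed limit or range.

### The arm

A 7-joint arm with a two-finger parallel gripper is mounted at the origin on the work surface. World frame = base frame: x ahead of the robot, y to its left, z up, the work surface at z = 0. Lengths are in m, angles in rad, forces in N, time in s.
With the tool pointing down it reaches from about 0.4 to 0.875 m from the base axis. Payload 19.3 kg.
Tool frame: the origin (TCP) lies between the finger pads; the fingertips stand 17 mm ahead of it and the grasp point (between the pads) lies 2 mm behind it (bot.finger_overhang is the distance from the TCP to the fingertips, in m); z points along the fingers, y is the line along which they close (so a half turn about z gives the same grasp; the last joint's range is limited). The gripper opens to 85 mm and grips with 20 to 120 N. Pads are 22 mm wide; open, the fingers measure 114 mm over their backs; the gripper's body (76 mm by 85 mm) begins 54 mm behind the grasp point. The pads swing forward as they close: fully open they stand 13 mm farther back than shut.
Start: joints at [-1.236, 0.521, -0.036, 1.599, 0.021, 1.021, -0.113], TCP at [0.246, 0.574, 0.219] pointing down, gripper open.
Joint ranges: [-2.91, 2.91], [-0.3, 2.13], [-1.5, 1.42], [0.17, 2.43], [-1.26, 4.41], [0.16, 1.93], [-2.52, 2.52]. Speed limits (rad/s): [1.89, 1.89, 2.39, 2.39, 3.01, 3.01, 3.01].

### API

Orientations are given as [roll, pitch, yaw] about the fixed x, y, z axes, in that order (R = Rz(yaw) Ry(pitch) Rx(roll)).
In Python, from workcell import observe, grab_frame, bot gives the robot as it stands.
- The arm moves only by the shell command python3 -m crank 'ROWS' [FORCE]. ROWS is a JSON object of lists of equal length, an entry for each row: "linear": the shift along the world's x, y, z each as a share of 0.25 m, from -1 to 1, a list of three; "delta_rot": the turn, a rotation vector about the world's x, y, z each as a share of 30 degrees, from -1 to 1, a list of three; "fingers": the opening, from -1 (shut) to 1 (fully open). In form: {"linear": [[dx, dy, dz], ...], "delta_rot": [[rx, ry, rz], ...], "fingers": [fingers, ...]}. A call has 1 to 5 rows; each row is the pose to reach, as a shift and turn from the pose commanded when the call began; what a row does not reach only later rows make up. A row lasts 1/10 s, in which the tool goes at most 50 mm and 8.59 degrees, less where a joint would pass 70% of its speed; a pose out of reach is approached as far as the arm can. A call with a number of a shift or a turn outside -1 to 1 is refused whole. A call with a gripper value outside its range is refused whole. The fingers move at their own pace and stop on an object; FORCE is the grip in N (left out, the last holds). Time passes only in rows, so rows that repeat a pose let the fingers close. It gives the time, the measured TCP pose, the force, the opening and the grip force at its end, in the units of the state.
- observe(): the state, without advancing time (a new reading comes with each control period).
- grab_frame(name): name is "scene" or "side" or "wrist"; returns a dict with "image" (420x560x3 uint8, red, green, blue), "mtx" (3x3 intrinsics, pixels), "xyz" and "orientation" of the camera in the world. Camera axes: x right, y down, z forward; pixel columns grow to the right and rows downward; lengths in m; the calibration is good to about 2 mm. A picture is of the moment at which its call begins. There is no depth.
- bot.job_done(): hands the job in; it is judged then, once.
The state is a dict: "clock": time; "qpos": joint angles; "qd": joint speeds; "joint_efforts": joint torques, N m; "position": TCP position; "tool_rot": TCP orientation; "force": force on the tool from outside, world axes, zero at the start; "moment": the same for the moment, N m; "grip_width": finger opening in m; "finger_force": force on a finger pad.
Only numpy, scipy, OpenCV 4.12 (cv2) and the standard library are available. Lean on these libraries where they do the work, as an engineer would, in place of code of your own. Each camera call takes 0.05 s, during which the arm holds its last target. There are 200 camera calls.

## Working session

There is one attempt and no reset: what is moved stays moved. The work goes in short steps, Python scripts to look and compute and a shell command to move; the robot and the scene stay as the last step left them, time stands still between calls to the robot, and variables do not carry over. Pictures are saved under pics/ and viewed, at most 10 in all, crops included, and the job is handed in when it is done.

```bash
ls; mkdir -p pics
cat > h.py <<'E'
import numpy as np, cv2
from scipy.spatial.transform import Rotation as R
from workcell import observe, grab_frame, bot
E
python3 - <<'E'
from h import *
s=observe(); print({k:np.round(v,3) for k,v in s.items()})
for n in ["scene","side"]:
    f=grab_frame(n); cv2.imwrite(f"pics/{n}0.png",f["image"][:,:,::-1]); print(n,f["mtx"],f["xyz"],f["orientation"])
    np.savez(f"pics/{n}0.npz",**f)
E
```

```text
pics
{'clock': np.float64(0.0), 'qpos': array([-1.236,  0.522, -0.036,  1.6  ,  0.021,  1.021, -0.113]), 'qd': array([-0.   ,  0.   ,  0.002,  0.002, -0.   , -0.001,  0.   ]), 'joint_efforts': array([-1.0000e-03, -9.2711e+01,  1.9790e+00, -3.6993e+01,  1.8000e-02,
        8.0000e-03, -0.0000e+00]), 'position': array([0.246, 0.574, 0.219]), 'tool_rot': array([-3.14 ,  0.   ,  2.737]), 'force': array([-0.084, -0.343,  0.313]), 'moment': array([ 0.058, -0.026,  0.049]), 'finger_force': np.float64(0.0), 'grip_width': np.float64(0.085)}
scene [[418.07837236   0.         276.20515969]
 [  0.         418.07837236 209.03877641]
 [  0.           0.           1.        ]] [ 1.1370101  -0.28296336  0.69732642] [-2.28501464  0.01203256  1.08809767]
side [[406.57677775   0.         284.86650512]
 [  0.         406.57677775 210.47679715]
 [  0.           0.           1.        ]] [ 0.1243467  -0.55675854  0.76562948] [-2.3174137  -0.02100228 -0.60303067]
```

View pics/scene0.png

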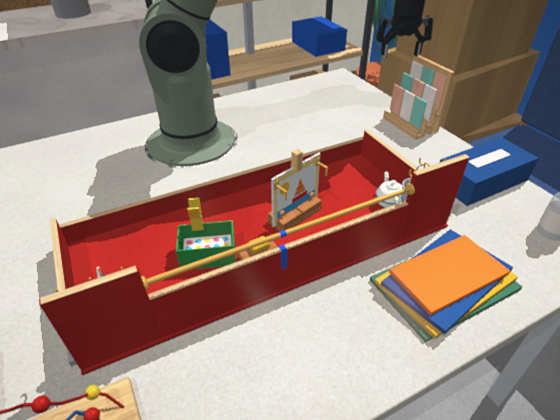

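View pics/side0.png

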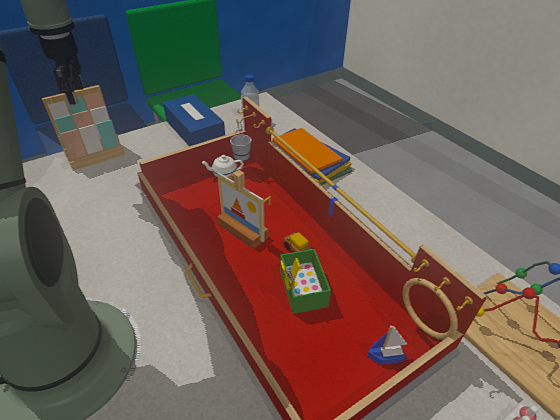

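Scene view (from behind the drawer): tape at about (283,240), rail from (145,283) to (412,188), board handle top (296,155), clip (195,213). Side view: tape (333,195), handle top (239,178), clip (291,272), box (304,280).

```bash
cat >> h.py <<'E'
def ray(f,px):
    M=R.from_euler('xyz',f["orientation"]).as_matrix()
    d=M@np.linalg.inv(f["mtx"])@np.array([px[0],px[1],1.]); return np.array(f["xyz"]),d
def plane(f,px,z):
    o,d=ray(f,px); return o+d*(z-o[2])/d[2]
def tri(f1,p1,f2,p2):
    o1,d1=ray(f1,p1);o2,d2=ray(f2,p2)
    a=np.linalg.lstsq(np.c_[d1,-d2],o2-o1,rcond=None)[0]
    A,B=o1+a[0]*d1,o2+a[1]*d2
    return (A+B)/2,np.linalg.norm(A-B)
def proj(f,p):
    M=R.from_euler('xyz',f["orientation"]).as_matrix()
    c=f["mtx"]@(M.T@(np.array(p)-f["xyz"])); return c[:2]/c[2]
E
python3 - <<'E'
from h import *
np.set_printoptions(precision=4,suppress=True)
S=dict(np.load("pics/scene0.npz"));D=dict(np.load("pics/side0.npz"))
for n,f in (("scene",S),("side",D)):
    hsv=cv2.cvtColor(f["image"],cv2.COLOR_RGB2HSV)
    for c,lo,hi in (("blue",(105,150,60),(125,255,255)),("yel",(22,180,90),(32,255,255)),("grn",(50,120,40),(80,255,255))):
        m=cv2.inRange(hsv,lo,hi); k,_,st,ce=cv2.connectedComponentsWithStats(m)
        for i in range(1,k):
            if 12<st[i,4]<3000 : print(n,c,st[i],ce[i])
print("rail ends scene",plane(S,(145,283),.162),plane(S,(412,188),.162))
print("rail ends side",plane(D,(415,255),.162),plane(D,(268,130),.162))
print("corners z.2", plane(S,(467,156),.2),plane(S,(42,300),.2),plane(D,(485,298),.2),plane(D,(245,98),.2))
for nm,a,b in (("handle",(296,152),(239,175)),("clip top",(195,199),(291,262)),("tape",(283,235),(335,190))):
    print(nm,tri(S,a,D,b))
# enlarged crops in one picture
a=cv2.resize(S["image"][130:290,150:350],None,fx=4,fy=4,interpolation=cv2.INTER_CUBIC)[:600]
cv2.imwrite("pics/z1.png",a[:,:,::-1])
b=cv2.resize(D["image"][150:300,200:400],None,fx=4,fy=4,interpolation=cv2.INTER_CUBIC)
cv2.imwrite("pics/z2.png",b[:,:,::-1])
E
```

```text
scene blue [386   0   6  18  77] [388.7143   8.2727]
scene blue [ 517    0   43  115 1388] [542.2666  45.763 ]
scene blue [381   6   3  11  19] [382.5263  12.    ]
scene blue [ 293   17   54   39 1588] [318.7979  35.5838]
scene blue [ 205   20   25   59 1035] [216.6696  50.2242]
scene blue [377  22   2  10  13] [377.2308  26.6154]
scene blue [385  27   4   8  21] [386.2381  30.2381]
scene blue [370  33  11  28 133] [374.1805  50.9398]
scene blue [527 124  33  20 126] [543.4683 133.4603]
scene blue [ 446  137   93   68 2924] [494.5954 170.4945]
scene blue [280 230   6   7  25] [282.76 233.04]
scene blue [418 230  42  25 226] [441.8894 240.0841]
scene blue [279 245   8  23 105] [283.4762 255.5143]
scene blue [495 257  17  13  37] [504.5676 263.8108]
scene blue [430 281  69  52 842] [457.5178 309.7173]
scene blue [ 67 411  17   9  36] [ 75.6111 413.8333]
scene yel [188 198  13  16 121] [193.7851 204.7851]
scene yel [191 218  12  12 118] [196.2966 223.3136]
scene yel [257 243  12   9  19] [263.6316 247.5263]
scene yel [475 273  42  34 176] [499.3295 286.0795]
scene yel [ 86 386  13  13 1
[... 1186 characters left out ...]
 10  61] [520.8197 272.1803]
side grn [290 284   9  14  25] [292.88 292.72]
side grn [531 284  12  11  76] [536.8158 288.2763]
side grn [308 296   8   7  19] [311.     299.3684]
side grn [298 298   6   6  15] [300.8    299.6667]
rail ends scene [ 0.6482 -0.2757  0.162 ] [0.6618 0.275  0.162 ]
rail ends side [ 0.6463 -0.2739  0.162 ] [0.6523 0.2702 0.162 ]
corners z.2 [0.6665 0.4107 0.2   ] [ 0.6427 -0.4178  0.2   ] [ 0.6397 -0.4233  0.2   ] [0.6572 0.4007 0.2   ]
handle (array([0.4681, 0.1087, 0.1893]), np.float64(0.0034962193668901954))
clip top (array([ 0.4477, -0.1276,  0.1315]), np.float64(0.008939529652925299))
tape (array([ 0.6502, -0.0224,  0.153 ]), np.float64(0.0038793096942384476))
```

View pics/z1.png

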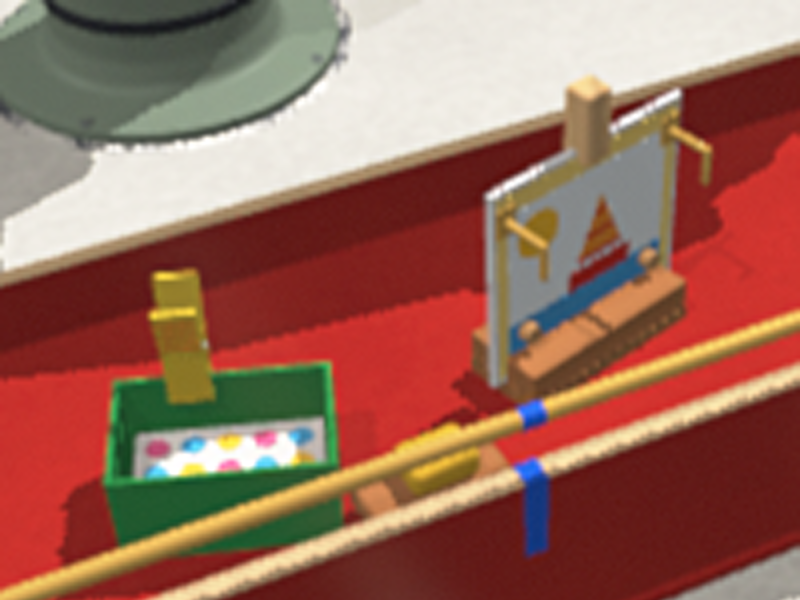

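View pics/z2.png

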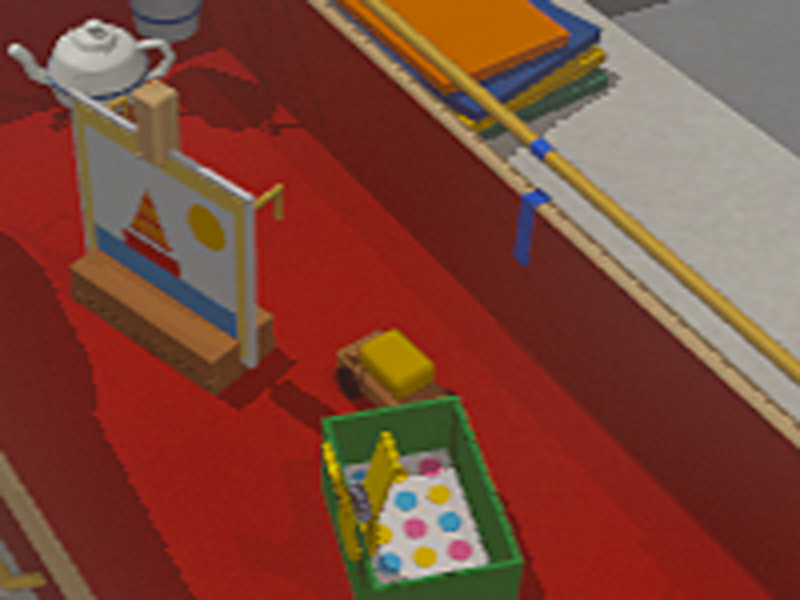

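The crops show the tape on the rail at scene (283,233)/side (335.5,187); handle top at scene (297,151.5)/side (239,173); box rim corners and the clip's two handle tops clearly visible.

Run:
```python
from h import *
np.set_printoptions(precision=4,suppress=True)
S=dict(np.load("pics/scene0.npz"));D=dict(np.load("pics/side0.npz"))
z1=lambda x,y:(150+x/4-.4,130+y/4-.4); z2=lambda x,y:(200+x/4-.4,150+y/4-.4)
def P(n,a,b,z):
    a=z1(*a) if a else None;b=z2(*b) if b else None
    print(n,"S",plane(S,a,z) if a else "","D",plane(D,b,z) if b else "", tri(S,a,D,b) if a and b else "")
P("tape",(532,412),(542,149),.162)
P("handle",(588,86),(155,93),.196)
P("top-y",(488,195),(252,203),.158)
P("top+y",(681,93),(76,94),.158)
P("box -x+y",(332,364),(323,418),.068)
P("box -x-y",(112,381),None,.068)
P("box +x+y",(340,468),(460,398),.068)
P("box +x-y",(105,482),(522,563),.068)
zt=.068+.021+.040
P("clip -x top",(177,274),(330,448),zt)
P("clip +x top",(173,315),(387,440),zt)
P("clip",(175,292),(358,445),zt)
```

```text
tape S [ 0.6511 -0.0223  0.162 ] D [ 0.6495 -0.024   0.162 ] (array([ 0.6505, -0.0224,  0.161 ]), np.float64(0.001045891765717454))
handle S [0.4726 0.1086 0.196 ] D [0.4663 0.1061 0.196 ] (array([0.4685, 0.1107, 0.1926]), np.float64(0.0008462772440706576))
top-y S [0.4889 0.0382 0.158 ] D [0.4844 0.0323 0.158 ] (array([0.4867, 0.038 , 0.1548]), np.float64(0.00373661445809805))
top+y S [0.4546 0.1819 0.158 ] D [0.4485 0.1755 0.158 ] (array([0.4512, 0.1832, 0.1538]), np.float64(0.003537127795452409))
box -x+y S [ 0.479  -0.0565  0.068 ] D [ 0.4731 -0.0581  0.068 ] (array([ 0.475 , -0.0552,  0.0642]), np.float64(0.00020691846975948232))
box -x-y S [ 0.4338 -0.1692  0.068 ] D  
box +x+y S [ 0.555  -0.0845  0.068 ] D [ 0.5472 -0.089   0.068 ] (array([ 0.5506, -0.0839,  0.0625]), np.float64(0.0022926783697304045))
box +x-y S [ 0.5064 -0.1959  0.068 ] D [ 0.5038 -0.1983  0.068 ] (array([ 0.5049, -0.1964,  0.066 ]), np.float64(0.0016366273305378112))
clip -x top S [ 0.437  -0.1236  0.129 ] D [ 0.4343 -0.1203  0.129 ] (array([ 0.4347, -0.1217,  0.1282]), np.float64(0.0033547556476350156))
clip +x top S [ 0.4683 -0.1367  0.129 ] D [ 0.4615 -0.132   0.129 ] (array([ 0.4629, -0.1333,  0.1262]), np.float64(0.005392517084216106))
clip S [ 0.4509 -0.1295  0.129 ] D [ 0.4473 -0.1265  0.129 ] (array([ 0.4479, -0.1275,  0.1276]), np.float64(0.0033007407524033713))
```

Measured: board at yaw ≈ 0.238, handle centre ≈ (0.470, 0.107); tape ≈ (0.650, −0.023) with rail yaw ≈ −0.02; clip ≈ (0.448, −0.128) at yaw ≈ −0.38. Sizes and heights agree within ~4 mm. Moving above the board.

```bash
python3 -m crank '{"linear":[[0,-0.1,0.4],[0.45,-0.9,0.4],[0.45,-0.9,0.4],[0.45,-0.9,0.4],[0.45,-0.9,0.4]],"delta_rot":[[0,0,0.3],[0,0,0.61],[0,0,0.61],[0,0,0.61],[0,0,0.61]],"fingers":[1,1,1,1,1]}' 20
python3 -m crank '{"linear":[[0.44,-0.96,0.0],[0.44,-0.96,0.0],[0.44,-0.96,0.0],[0.44,-0.96,0],[0.44,-0.96,0]],"delta_rot":[[0,0,0.3],[0,0,0.61],[0,0,0.61],[0,0,0.61],[0,0,0.61]],"fingers":[1,1,1,1,1]}'
python3 -m crank '{"linear":[[0,0,0],[0,0,0],[0,0,0]],"delta_rot":[[0,0,0],[0,0,0],[0,0,0]],"fingers":[1,1,1]}'
python3 - <<'E'
from h import *
np.set_printoptions(precision=4,suppress=True)
s=observe(); print(s["clock"],s["position"],s["tool_rot"],s["qpos"])
f=grab_frame("wrist"); np.savez("pics/w1.npz",**f); cv2.imwrite("pics/w1.png",f["image"][:,:,::-1]); print(f["xyz"],f["orientation"])
E
```

```text
clock: 0.6
position: [0.3381, 0.3874, 0.31]
tool_rot: [-3.141, -0.0, 3.056]
force: [1.7, -0.0, 1.7]
grip_width: 0.0856
finger_force: 0.0
clock: 1.1
position: [0.4367, 0.172, 0.3099]
tool_rot: [3.142, 0.0, -2.907]
force: [1.6, 0.6, 1.2]
grip_width: 0.0851
finger_force: 0.0
clock: 1.4
position: [0.436, 0.1748, 0.3097]
tool_rot: [3.141, -0.0, -2.907]
force: [0.4, 0.5, -0.9]
grip_width: 0.0853
finger_force: 0.0
1.4 [0.436  0.1748 0.3097] [ 3.1414 -0.0004 -2.9067] [-0.5424  0.174   0.0406  1.8733 -0.0082  1.0947  1.307 ]
[0.3553 0.1562 0.4644] [ 2.8155 -0.0004  1.8065]
```

View pics/w1.png

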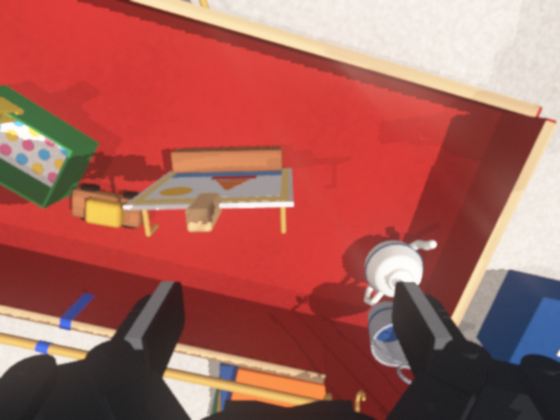

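The wrist view shows the board's white top edge from (128,208) to (293,205), peg top face near (203,222), and tape on the rail near (43,348).

Run:
```python
from h import *
np.set_printoptions(precision=4,suppress=True)
f=dict(np.load("pics/w1.npz"))
a,b=plane(f,(128,208),.158),plane(f,(293,205),.158)
print("edge",a,b,np.linalg.norm(b-a),(a+b)/2,"yaw",np.arctan2(-(b-a)[0],(b-a)[1]))
print("peg",plane(f,(203,222),.196),plane(f,(203,217),.196))
print("tape",plane(f,(43,348),.162))
r1,r2=plane(f,(10,341),.162),plane(f,(310,397),.162)
print("rail",r1,r2,np.arctan2(-(r2-r1)[0],(r2-r1)[1]))
cv2.imwrite("pics/w1z.png",np.vstack([cv2.resize(f["image"][160:260,120:320],None,fx=3,fy=3,interpolation=cv2.INTER_CUBIC),cv2.resize(f["image"][310:400,0:200],None,fx=3,fy=3,interpolation=cv2.INTER_CUBIC)])[:,:,::-1])
```

```text
edge [0.4872 0.0431 0.158 ] [0.4505 0.1838 0.158 ] 0.1454574508688919 [0.4688 0.1135 0.158 ] yaw 0.25469610520411795
peg [0.4687 0.1153 0.196 ] [0.4646 0.1146 0.196 ]
tape [ 0.6533 -0.0236  0.162 ]
rail [ 0.6524 -0.0556  0.162 ] [0.6516 0.2515 0.162 ] 0.0025436570130437535
```

View pics/w1z.png

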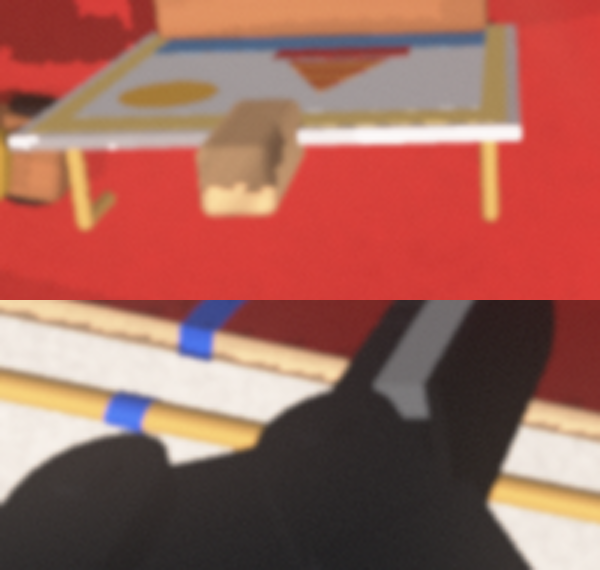

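```bash
python3 -m crank '{"linear":[[0.13,-0.256,0],[0.132,-0.256,-0.1],[0.132,-0.256,-0.3],[0.132,-0.256,-0.51],[0.132,-0.256,-0.51]],"delta_rot":[[0,0,0.02],[0,0,0.02],[0,0,0.02],[0,0,0.02],[0,0,0.02]],"fingers":[1,1,1,1,1]}'
python3 -m crank '{"linear":[[0,0,0],[0,0,0],[0,0,0],[0,0,0],[0,0,0]],"delta_rot":[[0,0,0],[0,0,0],[0,0,0],[0,0,0],[0,0,0]],"fingers":[1,-1,-1,-1,-1]}' 50
python3 -m crank '{"linear":[[0,0,0],[0,0,0],[0,0,0],[0,0,0]],"delta_rot":[[0,0,0],[0,0,0],[0,0,0],[0,0,0]],"fingers":[-1,-1,-1,-1]}' 50
```

```text
clock: 1.95
position: [0.4664, 0.1102, 0.1781]
tool_rot: [-3.141, -0.008, -2.895]
force: [-0.6, 0.5, 0.9]
grip_width: 0.0853
finger_force: 0.0
clock: 2.45
position: [0.4697, 0.1103, 0.1832]
tool_rot: [3.141, 0.001, -2.897]
force: [-0.6, -0.4, 0.3]
grip_width: 0.0283
finger_force: 0.0
clock: 2.85
position: [0.47, 0.1105, 0.1831]
tool_rot: [3.141, 0.002, -2.897]
force: [0.1, 0.9, 9.2]
grip_width: 0.0163
finger_force: 48.7
```

```bash
python3 -m crank '{"linear":[[0,0,0.05],[0,0,0.12],[0,0,0.22],[0,0,0.34],[0,0,0.34]],"delta_rot":[[0,0,0],[0,0,0],[0,0,0],[0,0,0],[0,0,0]],"fingers":[-1,-1,-1,-1,-1]}' 50
python3 -m crank '{"linear":[[0,0,0],[0,0,0]],"delta_rot":[[0,0,0],[0,0,0]],"fingers":[-1,-1]}'
python3 - <<'E'
from h import *
for n in ("scene","side","wrist"):
    f=grab_frame(n); np.savez(f"pics/{n}2.npz",**f)
    if n=="scene": a=f["image"][90:240,200:400]
    if n=="side": b=f["image"][100:250,180:380]
cv2.imwrite("pics/lift.png",np.hstack([cv2.resize(x,None,fx=2,fy=2,interpolation=cv2.INTER_CUBIC)for x in(a,b)])[:,:,::-1])
E
```

```text
clock: 3.35
position: [0.4707, 0.1104, 0.2705]
tool_rot: [3.141, 0.005, -2.897]
force: [0.3, 0.6, -2.1]
grip_width: 0.0161
finger_force: 49.0
clock: 3.55
position: [0.4689, 0.11, 0.2665]
tool_rot: [-3.141, -0.001, -2.897]
force: [1.0, -0.5, -2.3]
grip_width: 0.0157
finger_force: 48.9
```

View pics/lift.png

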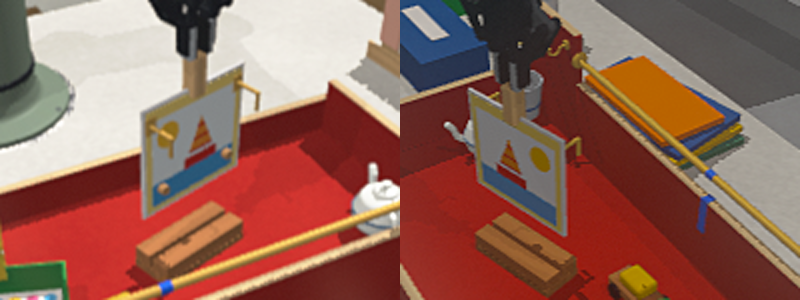

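The board is lifted cleanly and hangs straight in the fingers, clear of the block. Moving it over the rail, ~85 mm to the +y side of the tape.

```bash
python3 -m crank '{"linear":[[0.1,-0.03,0],[0.25,-0.08,0],[0.4,-0.13,0],[0.55,-0.17,0],[0.648,-0.192,0]],"delta_rot":[[0,0,-0.1],[0,0,-0.2],[0,0,-0.3],[0,0,-0.4],[0,0,-0.5]],"fingers":[-1,-1,-1,-1,-1]}' 50
python3 -m crank '{"linear":[[0,0,0],[0,0,0],[0,0,0],[0,0,0]],"delta_rot":[[0,0,0],[0,0,0],[0,0,0],[0,0,0]],"fingers":[-1,-1,-1,-1]}'
python3 - <<'E'
from h import *
s=observe(); print(s["position"],s["tool_rot"])
out=[]
for n in ("scene","side"):
    f=grab_frame(n); np.savez(f"pics/{n}3.npz",**f)
    p=proj(f,(.64,.06,.19)); x,y=int(p[0])-66,int(p[1])-65; print(n,x,y)
    out.append(cv2.resize(f["image"][y:y+150,x:x+133],None,fx=3,fy=4,interpolation=cv2.INTER_CUBIC))
cv2.imwrite("pics/hook.png",np.hstack(out)[:,:,::-1])
E
```

```text
clock: 4.2
position: [0.6331, 0.0608, 0.2662]
tool_rot: [-3.141, -0.001, 3.121]
force: [-0.5, 0.3, -1.5]
grip_width: 0.016
finger_force: 49.1
clock: 4.6
position: [0.6308, 0.0624, 0.2675]
tool_rot: [3.141, -0.0, 3.125]
force: [-0.2, 0.6, -2.8]
grip_width: 0.016
finger_force: 49.5
[0.63077191 0.06244986 0.26754173] [ 3.14132003e+00 -3.18589859e-05  3.12507455e+00]
scene 252 138
side 244 95
```

View pics/hook.png

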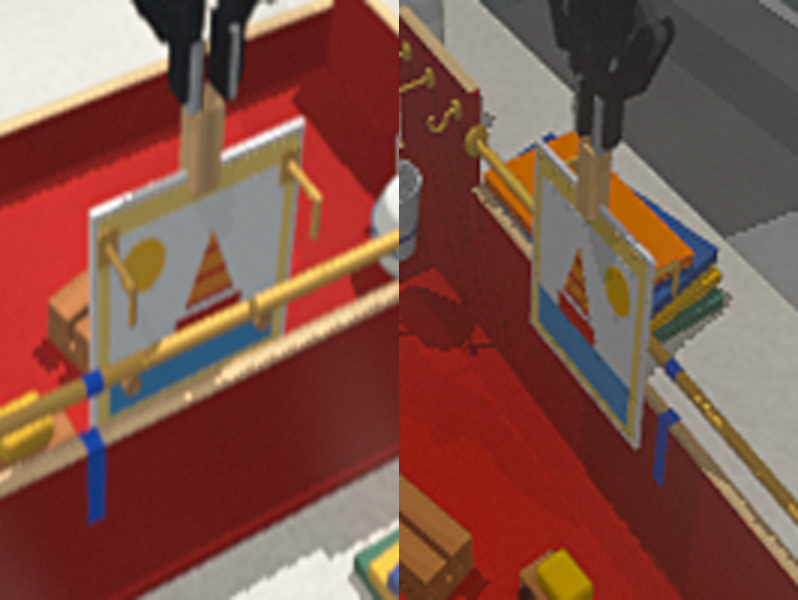

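Scene crop shows the board ahead of the rail with the hook tips at crop (133,325) and (317,236) above the rail; tape at (94,384).

Run:
```python
from h import *
np.set_printoptions(precision=4,suppress=True)
f=dict(np.load("pics/scene3.npz")); D=dict(np.load("pics/side3.npz"))
c=lambda x,y:(252+x/3-.4,138+y/4-.4); d=lambda x,y:(244+(x-399)/3-.4,95+y/4-.4)
a,b=plane(f,c(133,325),.1985),plane(f,c(317,236),.1985); print("tips",a,b)
top=[plane(f,c(92,212),.2425),plane(f,c(303,120),.2425)]; print("top edge S",top)
print("top edge D",plane(D,d(653,263),.2425),plane(D,d(538,138),.2425))
hsv=cv2.cvtColor(f["image"],cv2.COLOR_RGB2HSV)
r1,r2=plane(f,c(30,410),.162),plane(f,c(390,242),.162)
k=(r2-r1); print("rail",r1,r2,"yaw",np.arctan2(-k[0],k[1]),"tape",plane(f,c(94,384),.162),plane(D,d(672,367),.162))
dr=plane(D,d(780,498),.162); dl=plane(D,d(490,160),.162); k=dl-dr; print("railD",dr,dl,np.arctan2(-k[0],k[1]))
for p in (a,b): print("tip ahead of rail axis", p[0]-np.interp(p[1],[r1[1],r2[1]],[r1[0],r2[0]]))
```

```text
tips [ 0.6647 -0.0027  0.1985] [0.6655 0.1294 0.1985]
top edge S [array([ 0.6311, -0.0121,  0.2425]), array([0.633 , 0.1361, 0.2425])]
top edge D [ 0.6257 -0.0161  0.2425] [0.6288 0.1348 0.2425]
rail [ 0.6501 -0.0648  0.162 ] [0.6581 0.1995 0.162 ] yaw -0.03004157598821639 tape [ 0.6537 -0.023   0.162 ] [ 0.6497 -0.0219  0.162 ]
railD [ 0.6437 -0.1502  0.162 ] [0.6532 0.2416 0.162 ] -0.024277650403105897
tip ahead of rail axis 0.012669764708795106
tip ahead of rail axis 0.009512614901583505
```

Hook tips are 11 mm behind the rail axis on average (12 wanted), so a small turn and shift, then lower.

```bash
python3 -m crank '{"linear":[[0.006,0,0],[0.006,0,-0.05],[0.006,0,-0.1],[0.006,0,-0.15],[0.006,0,-0.18]],"delta_rot":[[0,0,-0.03],[0,0,-0.03],[0,0,-0.03],[0,0,-0.03],[0,0,-0.03]],"fingers":[-1,-1,-1,-1,-1]}' 50
python3 -m crank '{"linear":[[0,0,-0.01],[0,0,-0.02],[0,0,-0.02],[0,0,-0.02],[0,0,-0.02]],"delta_rot":[[0,0,0],[0,0,0],[0,0,0],[0,0,0],[0,0,0]],"fingers":[-1,-1,-1,-1,-1]}'
```

```text
clock: 5.2
position: [0.6322, 0.062, 0.2203]
tool_rot: [-3.141, -0.002, 3.109]
force: [0.6, 0.3, -1.4]
grip_width: 0.0161
finger_force: 49.4
clock: 5.7
position: [0.633, 0.0621, 0.2177]
tool_rot: [3.141, 0.001, 3.109]
force: [-0.3, -0.4, -1.7]
grip_width: 0.0161
finger_force: 49.5
```

```bash
python3 -m crank '{"linear":[[-0.002,-0.08,0],[-0.004,-0.16,0],[-0.006,-0.24,0],[-0.009,-0.336,0],[-0.009,-0.336,0]],"delta_rot":[[0,0,0],[0,0,0],[0,0,0],[0,0,0],[0,0,0]],"fingers":[-1,-1,-1,-1,-1]}' 50
python3 -m crank '{"linear":[[0,0,0],[0,0,-0.006],[0,0,-0.01],[0,0,-0.01],[0,0,-0.01]],"delta_rot":[[0,0,0],[0,0,0],[0,0,0],[0,0,0],[0,0,0]],"fingers":[-1,-1,-1,-1,-1]}'
python3 - <<'E'
from h import *
np.set_printoptions(precision=4,suppress=True)
s=observe();print(s["position"],s["force"])
for n in ("scene","side"):
    f=grab_frame(n); np.savez(f"pics/{n}4.npz",**f)
    hsv=cv2.cvtColor(f["image"],cv2.COLOR_RGB2HSV)
    m=cv2.inRange(hsv,(105,150,60),(125,255,255)); k,_,st,ce=cv2.connectedComponentsWithStats(m)
    for i in range(1,k):
        if st[i,4]>8 and np.hypot(*(ce[i]-proj(f,(.65,-.022,.14))))<40: print(n,st[i],ce[i])
f=dict(np.load("pics/scene4.npz"));g=dict(np.load("pics/side4.npz"));out=[]
for n,f in(("scene",f),("side",g)):
    p=proj(f,(.64,-.022,.19)); x,y=int(p[0])-66,int(p[1])-65; print(n,x,y)
    out.append(cv2.resize(f["image"][y:y+150,x:x+133],None,fx=3,fy=4,interpolation=cv2.INTER_CUBIC))
cv2.imwrite("pics/hook2.png",np.hstack(out)[:,:,::-1])
E
```

```text
clock: 6.2
position: [0.6305, -0.0259, 0.2178]
tool_rot: [-3.14, 0.001, 3.104]
force: [0.2, 0.7, -0.9]
grip_width: 0.016
finger_force: 49.2
clock: 6.7
position: [0.6307, -0.0211, 0.215]
tool_rot: [3.141, 0.0, 3.109]
force: [-0.9, 3.2, 3.0]
grip_width: 0.016
finger_force: 50.8
[ 0.6307 -0.0211  0.215 ] [-0.8969  3.1718  3.0101]
scene [280 230   6   7  27] [282.8148 233.2222]
scene [279 245   8  23 106] [283.4623 255.4057]
scene 213 152
side 266 113
```

View pics/hook2.png

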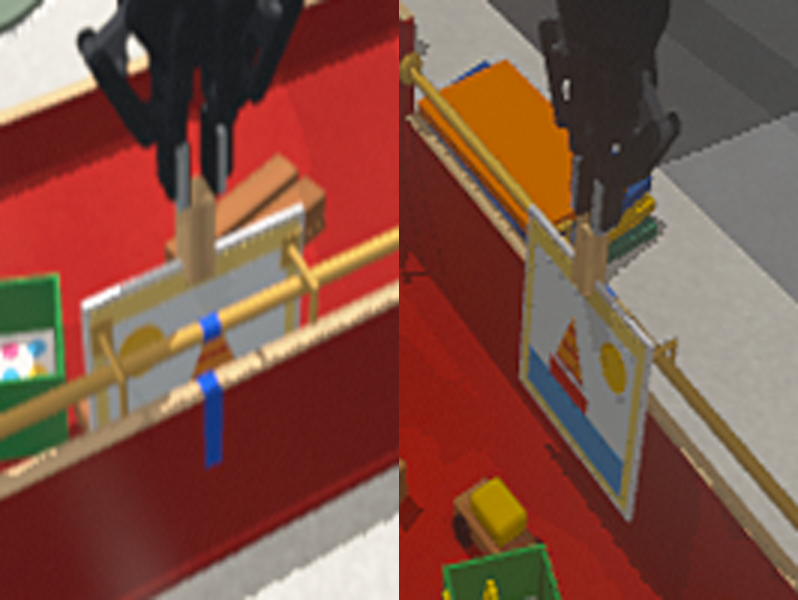

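Both hooks are over the rail and contact is felt (3 N). Check the handle's y against the tape by numbers, before release.

Run:
```python
from h import *
np.set_printoptions(precision=4,suppress=True)
f=dict(np.load("pics/scene4.npz")); D=dict(np.load("pics/side4.npz"))
c=lambda x,y:(213+x/3-.4,152+y/4-.4); d=lambda x,y:(266+(x-399)/3-.4,113+y/4-.4)
a,b=plane(f,c(84,305),.190),plane(f,c(303,208),.190); print("S",a,b,(a+b)/2,"tape",plane(f,c(210,325),.162))
a,b=plane(D,d(653,345),.190),plane(D,d(527,208),.190); print("D",a,b,(a+b)/2, "tape D -0.022")
print("hooks S on rail top z~.1695",plane(f,c(104,328),.1695),plane(f,c(291,240),.1695))
```

```text
S [ 0.6307 -0.0954  0.19  ] [0.6354 0.0523 0.19  ] [ 0.6331 -0.0216  0.19  ] tape [ 0.6516 -0.0226  0.162 ]
D [ 0.6265 -0.0982  0.19  ] [0.6249 0.0507 0.19  ] [ 0.6257 -0.0238  0.19  ] tape D -0.022
hooks S on rail top z~.1695 [ 0.6298 -0.0834  0.1695] [0.6317 0.0467 0.1695]
```

```bash
python3 -m crank '{"linear":[[0,0,0],[0,0,0],[0,0,0],[0,0,0],[0,0,0]],"delta_rot":[[0,0,0],[0,0,0],[0,0,0],[0,0,0],[0,0,0]],"fingers":[-0.2,0.2,1,1,1]}' 20
python3 -m crank '{"linear":[[0,0,0],[0,0,0],[0,0,0.1],[0,0,0.25],[0,0,0.4]],"delta_rot":[[0,0,0],[0,0,0],[0,0,0],[0,0,0],[0,0,0]],"fingers":[1,1,1,1,1]}'
python3 - <<'E'
from h import *
np.set_printoptions(precision=4,suppress=True)
for n in ("scene","side"):
    f=grab_frame(n); np.savez(f"pics/{n}5.npz",**f)
f=dict(np.load("pics/scene5.npz"));g=dict(np.load("pics/side5.npz"));out=[]
for n,f in(("scene",f),("side",g)):
    p=proj(f,(.64,-.022,.19)); x,y=int(p[0])-66,int(p[1])-65; print(n,x,y)
    out.append(cv2.resize(f["image"][y:y+150,x:x+133],None,fx=3,fy=4,interpolation=cv2.INTER_CUBIC))
cv2.imwrite("pics/hung.png",np.hstack(out)[:,:,::-1])
E
```

```text
clock: 7.3
position: [0.6306, -0.022, 0.2148]
tool_rot: [-3.142, -0.0, 3.108]
force: [0.5, 0.1, -0.0]
grip_width: 0.0852
finger_force: 0.0
clock: 7.8
position: [0.6303, -0.022, 0.3159]
tool_rot: [-3.141, -0.001, 3.108]
force: [0.1, -0.7, -0.7]
grip_width: 0.0854
finger_force: 0.0
scene 213 152
side 266 113
```

View pics/hung.png

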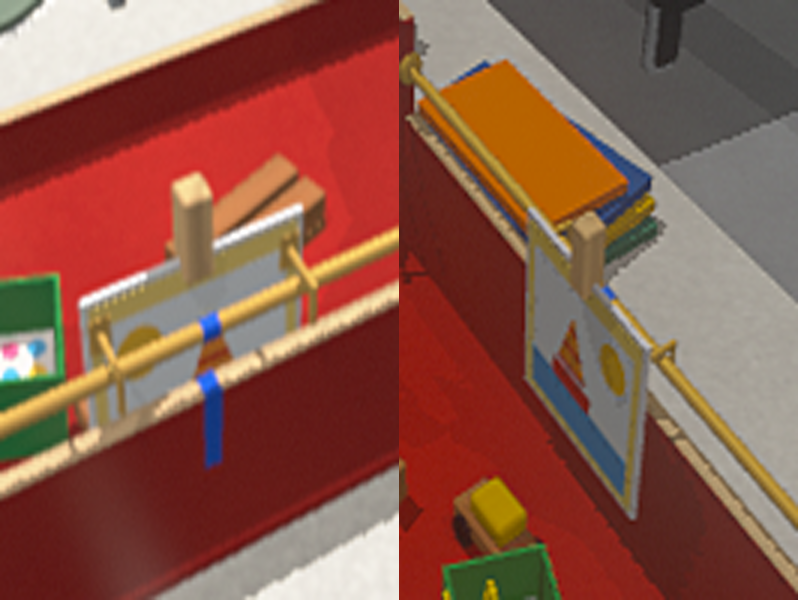

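The board hangs by itself, handle in line with the tape, both hooks over the rail; that was my tenth picture, so from here I measure by masks only.

```bash
python3 - <<'E'
from h import *
np.set_printoptions(precision=4,suppress=True)
f=dict(np.load("pics/scene5.npz")); D=dict(np.load("pics/side5.npz"))
c=lambda x,y:(213+x/3-.4,152+y/4-.4); d=lambda x,y:(266+(x-399)/3-.4,113+y/4-.4)
a,b=plane(f,c(81,300),.190),plane(f,c(303,208),.190); print("S edge",a,b,(a+b)/2)
a,b=plane(D,d(650,345),.190),plane(D,d(527,208),.190); print("D edge",a,b,(a+b)/2)
print("peg S",plane(f,c(192,183),.228),"D",plane(D,d(588,222),.228),tri(f,c(192,183),D,d(588,222)))
print("peg foot at top edge S",plane(f,c(197,272),.19), "tape",plane(f,c(210,325),.162))
E
python3 -m crank '{"linear":[[-0.1,-0.06,0],[-0.25,-0.15,0],[-0.4,-0.23,0],[-0.55,-0.32,0],[-0.55,-0.32,0]],"delta_rot":[[0,0,-0.25],[0,0,-0.5],[0,0,-0.75],[0,0,-0.92],[0,0,-0.92]],"fingers":[1,1,1,1,1]}'
python3 -m crank '{"linear":[[-0.18,-0.1,0],[-0.18,-0.1,0],[-0.18,-0.1,-0.1],[-0.18,-0.1,-0.2],[-0.18,-0.1,-0.2]],"delta_rot":[[0,0,-0.25],[0,0,-0.5],[0,0,-0.75],[0,0,-0.92],[0,0,-0.92]],"fingers":[1,1,1,1,1]}'
python3 -m crank '{"linear":[[0,0,0],[0,0,0],[0,0,0],[0,0,0],[0,0,0]],"delta_rot":[[0,0,-0.25],[0,0,-0.5],[0,0,-0.75],[0,0,-0.92],[0,0,-0.92]],"fingers":[1,1,1,1,1]}'
python3 -m crank '{"linear":[[0,0,0],[0,0,0],[0,0,0],[0,0,0],[0,0,0]],"delta_rot":[[0,0,-0.25],[0,0,-0.5],[0,0,-0.75],[0,0,-0.92],[0,0,-0.92]],"fingers":[1,1,1,1,1]}'
python3 - <<'E'
from h import *
np.set_printoptions(precision=4,suppress=True)
s=observe(); print(s["clock"],s["position"],s["tool_rot"],s["qpos"])
for n in ("scene","side","wrist"):
    f=grab_frame(n); np.savez(f"pics/{n}6.npz",**f)
    hsv=cv2.cvtColor(f["image"],cv2.COLOR_RGB2HSV)
    m=cv2.inRange(hsv,(21,150,80),(33,255,255)); k,l,st,ce=cv2.connectedComponentsWithStats(m)
    print(n,"expected top",proj(f,(.448,-.128,.129)),"rim",proj(f,(.448,-.128,.068)))
    for i in range(1,k):
        if st[i,4]>15 and np.hypot(*(ce[i]-proj(f,(.448,-.128,.1))))<100: print(st[i],ce[i],cv2.minAreaRect(np.argwhere(l==i)[:,::-1].astype(np.float32)))
E
```

```text
S edge [ 0.6269 -0.0957  0.19  ] [0.6354 0.0523 0.19  ] [ 0.6312 -0.0217  0.19  ]
D edge [ 0.6247 -0.097   0.19  ] [0.6249 0.0507 0.19  ] [ 0.6248 -0.0232  0.19  ]
peg S [ 0.6272 -0.0214  0.228 ] D [ 0.6218 -0.0241  0.228 ] (array([ 0.6246, -0.0205,  0.2252]), np.float64(0.0012600174786386766))
peg foot at top edge S [ 0.6433 -0.0269  0.19  ] tape [ 0.6516 -0.0226  0.162 ]
clock: 8.4
position: [0.4893, -0.105, 0.3153]
tool_rot: [-3.141, 0.0, 2.619]
force: [0.6, 0.4, -0.2]
grip_width: 0.0855
finger_force: 0.0
clock: 8.9
position: [0.4469, -0.1265, 0.2627]
tool_rot: [-3.138, -0.002, 2.144]
force: [-0.6, -0.6, 0.0]
grip_width: 0.0855
finger_force: 0.0
clock: 9.4
position: [0.4486, -0.1268, 0.2657]
tool_rot: [3.141, 0.0, 1.665]
force: [-0.5, 0.3, 0.9]
grip_width: 0.0853
finger_force: 0.0
clock: 9.9
position: [0.4484, -0.1268, 0.2654]
tool_rot: [3.141, -0.0, 1.185]
force: [0.0, -0.1, 0.5]
grip_width: 0.0856
finger_force: 0.0
9.9 [ 0.4484 -0.1268  0.2654] [ 3.1412 -0.0002  1.1848] [-0.3415  0.2417  0.5931  1.9668 -0.1621  0.9788 -0.057 ]
scene expected top [193.5884 201.6044] rim [197.4713
[... 1410 characters left out ...]
  5  21] [305.8571 288.8095] ((306.0, 289.0), (4.0, 4.0), 90.0)
wrist expected top [288.7967 193.5995] rim [288.6802 176.2861]
[281 165   5   9  23] [283.3043 168.7826] ((283.29998779296875, 169.10000610351562), (2.5298221111297607, 8.854375839233398), 18.43494987487793)
[268 175  12  33 177] [271.6497 191.9605] ((272.4672546386719, 190.8606719970703), (10.321073532104492, 32.7739372253418), 5.194429397583008)
[295 181  13  27 145] [300.7793 194.7379] ((300.7799987792969, 194.54002380371094), (27.400005340576172, 8.600001335144043), 53.13010025024414)
[276 188   7   7  19] [278.8421 191.    ] ((278.9000244140625, 190.8000030517578), (6.008327484130859, 5.375871658325195), 18.434947967529297)
```

Run:
```python
from h import *
np.set_printoptions(precision=4,suppress=True)
f=dict(np.load("pics/wrist6.npz"))
print(plane(f,(287.5,191),.130),plane(f,(268,207),.129),plane(f,(307.5,207),.129))
hsv=cv2.cvtColor(f["image"],cv2.COLOR_RGB2HSV)
m=cv2.inRange(hsv,(20,120,60),(34,255,255))[160:215,260:315]
for y in range(0,55,3): print(160+y,''.join('#' if v else '.' for v in m[y]))
```

```text
[ 0.4479 -0.1253  0.13  ] [ 0.4275 -0.1323  0.129 ] [ 0.4582 -0.1447  0.129 ]
160 .......................................................
163 .......................................................
166 .......................#####....##.....................
169 ......................#####.....####...................
172 .....................####.......#####..................
175 ..................######..........#######..............
178 ..............##########..........########.#...........
181 .........##############...........###############......
184 ........################..........################.....
187 ........###############...........################.....
190 ........################..........################.....
193 ........###############...........################.....
196 ........##############..............##############.....
199 ........###########....................############....
202 .........#######........................###########....
205 .........#####.............................#########...
208 ............................#.................####.....
211 ............................#..........................
214 ............................#..........................
```

```bash
python3 -m crank '{"linear":[[0,-0.004,-0.15],[0,-0.004,-0.3],[0,-0.004,-0.45],[0,-0.004,-0.6],[0,-0.004,-0.6]],"delta_rot":[[0,0,0],[0,0,0],[0,0,0],[0,0,0],[0,0,0]],"fingers":[1,1,1,1,1]}'
python3 -m crank '{"linear":[[0,0,0],[0,0,0],[0,0,0],[0,0,0],[0,0,0]],"delta_rot":[[0,0,0],[0,0,0],[0,0,0],[0,0,0],[0,0,0]],"fingers":[1,0.2,-0.2,-1,-1]}' 30
python3 -m crank '{"linear":[[0,0,0],[0,0,0],[0,0,0],[0,0,0],[0,0,0]],"delta_rot":[[0,0,0],[0,0,0],[0,0,0],[0,0,0],[0,0,0]],"fingers":[-1,-1,-1,-1,-1]}'
```

```text
clock: 10.55
position: [0.446, -0.1276, 0.1118]
tool_rot: [-3.136, 0.002, 1.184]
force: [-0.4, -1.0, 0.9]
grip_width: 0.0854
finger_force: 0.0
clock: 11.05
position: [0.4485, -0.1278, 0.1155]
tool_rot: [3.14, -0.001, 1.182]
force: [1.1, 0.3, 5.3]
grip_width: 0.0281
finger_force: 2.6
clock: 11.55
position: [0.4488, -0.1281, 0.1154]
tool_rot: [3.14, -0.0, 1.182]
force: [-0.4, 0.2, 7.5]
grip_width: 0.0
finger_force: 3.9
```

The grip closed fully, so the clip was not squeezed properly; checking where it is with masks.

Run:
```python
from h import *
np.set_printoptions(precision=4,suppress=True)
print(observe()["clock"])
for n,(x0,x1,y0,y1) in {"scene":(165,245,185,270),"side":(265,335,235,310),"wrist":(230,340,120,420)}.items():
    f=grab_frame(n); np.savez(f"pics/{n}7.npz",**f)
    hsv=cv2.cvtColor(f["image"],cv2.COLOR_RGB2HSV)
    ye=cv2.inRange(hsv,(20,120,50),(34,255,255)); gr=cv2.inRange(hsv,(50,100,30),(85,255,255)); bk=(hsv[...,2]<60)&(hsv[...,1]<120)
    print(n, "axle",proj(f,(.448,-.128,.089)),"rim",proj(f,(.448,-.128,.068)),"tcp",proj(f,(.448,-.128,.1155)))
    st=3 if n=="wrist" else 1
    for y in range(y0,y1,2*st): print(y,''.join('Y' if ye[y,x] else 'g' if gr[y,x] else 'k' if bk[y,x] else '.' for x in range(x0,x1,st)))
```

```text
11.55
scene axle [196.1729 215.6206] rim [197.4713 222.6627] tcp [194.4775 206.4263]
185 ...............kk........kkkkkkk................................................
187 ...............kkk......kkkkkkkk................................................
189 ................kkkkkkkkkkkkkkkk................................................
191 .................kkkkkkkkkkkkkk.................................................
193 ..................kkkkkkkkkkkkk.................................................
195 .......................kkkkkkkk.................................................
197 ........................kkkkkkk.................................................
199 ........................kkkkkkk.................................................
201 .........................kkkkkk.................................................
203 .........................kkkkkkk..YY............................................
205 .......................YY........YYY............................................
207 ........................Y.........YY........................................
[... 7046 characters left out ...]
kkkkkkk...k...kkkkkkkkkk....
324 ......kkk..kkkkkkkkkkkkkkkkkkkkkkk...
330 ...kkkkkkkkkkkkkkkkkkkkkkkkkkkkkkkkkk
336 kkkkkkkkkkkkkkkkkkkkkkkkkkkkkkkkkkkkk
342 kkkkkkkkkkkkkkkkkkkkkkkkkkkkkkkkkkkkk
348 kkkkkkkkkkkkkkkkkkkkkkkkkkkkkkkkkkkkk
354 kkkkkkkkkkkkkkkkkkkkkkkkkkkkkkkkkkkkk
360 kkkkkkkkkkkkkkkkkkkkkkkkkkkkkkkkkkkkk
366 kkkkkkkkkkkkkkkkkk....kkkkkkkkkkkkkkk
372 kkkkkkkkkkkkkkkkkk....kkkkkkkkkkkkkkk
378 kkkkkkkkkkkkkkkkk.....kkkkkkkkkkkkkkk
384 kkkkkkkkkkkkkkkkk.....kkkkkkkkkkkkkkk
390 kkkkkkkkkkkkkkkkk......kkkkkkkkkkkkkk
396 kkkkkkkkkkkkkkkkk......kkkkkkkkkkkkkk
402 kkkkkkkkkkkkkkkk.......kkkkkkkkkkkkkk
408 kkkkkkkkkkkkkkkkkkkkkkkkkkkkkkkkkkkkk
414 kkkkkkkkkkkkkkkkkkkkkkkkkkkkkkkkkkkkk
```

The −x handle is outside the left finger and the +x lever is pinched: the clip tilted and slipped. I'll ease open slightly, rise straight up and look again.

```bash
python3 -m crank '{"linear":[[0,0,0],[0,0,0],[0,0,0.08],[0,0,0.2],[0,0,0.4]],"delta_rot":[[0,0,0],[0,0,0],[0,0,0],[0,0,0],[0,0,0]],"fingers":[-0.75,-0.75,-0.75,-0.75,-0.75]}' 20
python3 -m crank '{"linear":[[0,0,0.2],[0,0,0.2],[0,0,0.2],[0,0,0.2],[0,0,0.2]],"delta_rot":[[0,0,0],[0,0,0],[0,0,0],[0,0,0],[0,0,0]],"fingers":[1,1,1,1,1]}' 20
python3 - <<'E'
from h import *
np.set_printoptions(precision=4,suppress=True)
for n,(x0,x1,y0,y1) in {"scene":(165,225,190,240),"side":(265,325,245,300),"wrist":(230,350,140,240)}.items():
    f=grab_frame(n); np.savez(f"pics/{n}8.npz",**f)
    hsv=cv2.cvtColor(f["image"],cv2.COLOR_RGB2HSV)
    ye=cv2.inRange(hsv,(20,120,50),(34,255,255)); gr=cv2.inRange(hsv,(50,100,30),(85,255,255)); bk=(hsv[...,2]<60)&(hsv[...,1]<120)
    print(n, "top",proj(f,(.448,-.128,.13)),"rim",proj(f,(.448,-.128,.068)))
    for y in range(y0,y1,2): print(y,''.join('Y' if ye[y,x] else 'g' if gr[y,x] else 'k' if bk[y,x] else '.' for x in range(x0,x1)))
E
```

```text
clock: 12.2
position: [0.4467, -0.1277, 0.2145]
tool_rot: [-3.138, 0.002, 1.182]
force: [0.7, 0.4, 0.2]
grip_width: 0.0106
finger_force: 0.0
clock: 12.7
position: [0.4475, -0.1278, 0.2638]
tool_rot: [-3.14, 0.001, 1.182]
force: [-0.7, 0.1, -0.4]
grip_width: 0.0818
finger_force: 0.0
scene top [193.5219 201.2434] rim [197.4713 222.6627]
190 ............................................................
192 ............................................................
194 ............................................................
196 ............................................................
198 .................................Y..........................
200 .......................YYYYYYYYYYYY.........................
202 ........................YYYYYYYYYYY.........................
204 ........................YYYYYYYYYYY.........................
206 .........................YYYYYYYYYY.........................
208 ........................YYYYYYYYYYY.........................
210 .......................YYYYYYYYYYYY.........................
212 ........................Y.........YY........
[... 8338 characters left out ...]
...........................................................................
230 ........................................................................................................................
232 ........................................................................................................................
234 ........................................................................................................................
236 ........................................................................................................................
238 ........................................................................................................................
```

The clip sprang back to its place on the rim, centred under the tool. Fast closing made it buckle (handle tops rise as they close); so now a slow squeeze in small steps, rising with the handles.

```bash
python3 -m crank '{"linear":[[0,0,-0.1],[0,0,-0.25],[0,0,-0.4],[0,0,-0.5],[0,0,-0.62]],"delta_rot":[[0,0,0],[0,0,0],[0,0,0],[0,0,0],[0,0,0]],"fingers":[0.12,0.12,0.12,0.12,0.12]}' 40
python3 -m crank '{"linear":[[0,0,0],[0,0,0],[0,0,0],[0,0,0],[0,0,0]],"delta_rot":[[0,0,0],[0,0,0],[0,0,0],[0,0,0],[0,0,0]],"fingers":[0.1,0.06,0.02,-0.02,-0.06]}'
python3 -m crank '{"linear":[[0,0,0],[0,0,0]],"delta_rot":[[0,0,0],[0,0,0]],"fingers":[-0.1,-0.1]}'
```

```text
clock: 13.35
position: [0.4478, -0.1281, 0.1085]
tool_rot: [-3.141, 0.001, 1.181]
force: [0.1, 0.3, -0.1]
grip_width: 0.0479
finger_force: 0.0
clock: 13.85
position: [0.4486, -0.1278, 0.1107]
tool_rot: [3.14, -0.001, 1.182]
force: [-0.2, -0.3, -0.0]
grip_width: 0.04
finger_force: 0.0
clock: 14.05
position: [0.4483, -0.1278, 0.1101]
tool_rot: [3.141, -0.0, 1.182]
force: [-0.3, 0.2, -1.1]
grip_width: 0.0383
finger_force: 0.0
```

```bash
python3 -m crank '{"linear":[[0,0,0]],"delta_rot":[[0,0,0]],"fingers":[-0.13]}'
python3 -m crank '{"linear":[[0,0,0],[0,0,0]],"delta_rot":[[0,0,0],[0,0,0]],"fingers":[-0.16,-0.16]}'
python3 -m crank '{"linear":[[0,0,0.002],[0,0,0.002]],"delta_rot":[[0,0,0],[0,0,0]],"fingers":[-0.2,-0.2]}'
```

```text
clock: 14.15
position: [0.4482, -0.1279, 0.11]
tool_rot: [3.141, -0.0, 1.182]
force: [0.1, -0.4, 0.3]
grip_width: 0.0372
finger_force: 0.2
clock: 14.35
position: [0.4483, -0.128, 0.1099]
tool_rot: [3.141, -0.0, 1.182]
force: [0.4, -0.2, 3.2]
grip_width: 0.0358
finger_force: 2.1
clock: 14.55
position: [0.448, -0.1279, 0.1103]
tool_rot: [-3.141, 0.0, 1.182]
force: [-0.2, -0.5, -1.5]
grip_width: 0.0345
finger_force: 5.3
```

```bash
python3 -m crank '{"linear":[[0,0,0.001],[0,0,0.002],[0,0,0.002]],"delta_rot":[[0,0,0],[0,0,0],[0,0,0]],"fingers":[-0.22,-0.24,-0.24]}'
python3 -m crank '{"linear":[[0,0,0.001],[0,0,0.002],[0,0,0.002]],"delta_rot":[[0,0,0],[0,0,0],[0,0,0]],"fingers":[-0.26,-0.28,-0.28]}'
python3 -m crank '{"linear":[[0,0,0.001],[0,0,0.002],[0,0,0.002]],"delta_rot":[[0,0,0],[0,0,0],[0,0,0]],"fingers":[-0.3,-0.32,-0.32]}'
```

```text
clock: 14.85
position: [0.448, -0.1279, 0.1108]
tool_rot: [-3.141, 0.0, 1.182]
force: [-0.1, 1.3, -0.2]
grip_width: 0.0325
finger_force: 5.6
clock: 15.15
position: [0.4481, -0.1279, 0.1114]
tool_rot: [3.142, -0.0, 1.182]
force: [1.6, 0.1, -0.6]
grip_width: 0.0309
finger_force: 5.8
clock: 15.45
position: [0.4481, -0.1279, 0.1119]
tool_rot: [3.142, -0.0, 1.182]
force: [0.6, -0.7, -0.9]
grip_width: 0.029
finger_force: 6.0
```

Squeezing smoothly (force rising as the spring should, no side load). Continuing.

```bash
python3 -m crank '{"linear":[[0,0,0.001],[0,0,0.001],[0,0,0.002],[0,0,0.003],[0,0,0.003]],"delta_rot":[[0,0,0],[0,0,0],[0,0,0],[0,0,0],[0,0,0]],"fingers":[-0.34,-0.36,-0.38,-0.4,-0.4]}'
python3 -m crank '{"linear":[[0,0,0.001],[0,0,0.001],[0,0,0.002],[0,0,0.002],[0,0,0.002]],"delta_rot":[[0,0,0],[0,0,0],[0,0,0],[0,0,0],[0,0,0]],"fingers":[-0.42,-0.44,-0.46,-0.48,-0.48]}'
python3 -m crank '{"linear":[[0,0,0.001],[0,0,0.001],[0,0,0.002],[0,0,0.002],[0,0,0.002]],"delta_rot":[[0,0,0],[0,0,0],[0,0,0],[0,0,0],[0,0,0]],"fingers":[-0.5,-0.52,-0.54,-0.56,-0.56]}'
```

```text
clock: 15.95
position: [0.4481, -0.1279, 0.1126]
tool_rot: [-3.142, -0.0, 1.182]
force: [-0.1, 0.4, -1.4]
grip_width: 0.0256
finger_force: 6.5
clock: 16.45
position: [0.4481, -0.1279, 0.1131]
tool_rot: [-3.142, -0.0, 1.182]
force: [-0.3, 0.0, -0.6]
grip_width: 0.0225
finger_force: 7.0
clock: 16.95
position: [0.4481, -0.1279, 0.1136]
tool_rot: [3.142, -0.0, 1.182]
force: [1.2, -0.9, -0.8]
grip_width: 0.0187
finger_force: 7.5
```

```bash
python3 -m crank '{"linear":[[0,0,0],[0,0,0.001],[0,0,0.001],[0,0,0.001],[0,0,0.001]],"delta_rot":[[0,0,0],[0,0,0],[0,0,0],[0,0,0],[0,0,0]],"fingers":[-0.58,-0.6,-0.62,-0.64,-0.66]}' 30
python3 -m crank '{"linear":[[0,0,0],[0,0,0],[0,0,0],[0,0,0]],"delta_rot":[[0,0,0],[0,0,0],[0,0,0],[0,0,0]],"fingers":[-0.7,-0.75,-0.8,-0.8]}'
```

```text
clock: 17.45
position: [0.4481, -0.1279, 0.1138]
tool_rot: [3.142, -0.0, 1.182]
force: [0.2, 0.9, -1.1]
grip_width: 0.0149
finger_force: 10.3
clock: 17.85
position: [0.4481, -0.1279, 0.1138]
tool_rot: [-3.142, 0.0, 1.182]
force: [0.5, 0.1, -1.2]
grip_width: 0.0124
finger_force: 29.8
```

The levers reached their stop (12.4 mm at 30 N, same 4 mm offset as on the peg). Lifting.

```bash
python3 -m crank '{"linear":[[0,0,0.02],[0,0,0.06],[0,0,0.12],[0,0,0.2],[0,0,0.3]],"delta_rot":[[0,0,0],[0,0,0],[0,0,0],[0,0,0],[0,0,0]],"fingers":[-0.8,-0.8,-0.8,-0.8,-0.8]}'
python3 -m crank '{"linear":[[0,0,0.1],[0,0,0.2],[0,0,0.3],[0,0,0.4],[0,0,0.4]],"delta_rot":[[0,0,0],[0,0,0],[0,0,0],[0,0,0],[0,0,0]],"fingers":[-0.8,-0.8,-0.8,-0.8,-0.8]}'
python3 - <<'E'
from h import *
np.set_printoptions(precision=4,suppress=True)
s=observe(); p=s["position"]; print(p,s["finger_force"],s["grip_width"])
f=grab_frame("side"); g=grab_frame("scene"); np.savez("pics/side9.npz",**f); np.savez("pics/scene9.npz",**g)
for n,f in(("side",f),("scene",g)):
    hsv=cv2.cvtColor(f["image"],cv2.COLOR_RGB2HSV)
    ye=cv2.inRange(hsv,(19,110,50),(35,255,255)); bk=(hsv[...,2]<60)&(hsv[...,1]<120)
    ax=proj(f,p+[0,0,-.026]); jt=proj(f,p+[0,0,-.059]); print(n,"tcp",proj(f,p),"axle exp",ax,"jaw tips exp",jt)
    x0,y0=int(ax[0])-30,int(ax[1])-25
    for y in range(y0,y0+60,2): print(y,x0,''.join('Y' if ye[y,x] else 'k' if bk[y,x] else '.' for x in range(x0,x0+60)))
E
```

```text
clock: 18.35
position: [0.4477, -0.128, 0.19]
tool_rot: [-3.141, 0.0, 1.181]
force: [0.4, -0.2, -0.8]
grip_width: 0.0127
finger_force: 29.8
clock: 18.85
position: [0.4491, -0.1284, 0.2921]
tool_rot: [3.137, -0.002, 1.181]
force: [0.4, -0.2, -1.4]
grip_width: 0.0126
finger_force: 29.8
[ 0.4491 -0.1284  0.2921] 29.804232723545283 0.012606251635961315
side tcp [293.1307 200.9403] axle exp [292.6293 211.7431] jaw tips exp [292.0265 224.7279]
186 262 ....................kkkkk.........kkkk....kk....Y...........
188 262 ....................kkkk..........kkkk...kkk....Y...........
190 262 ....................kkkkk.........kkkk...kkk....Y...........
192 262 .....................kkkk..........kkk...kkk................
194 262 .....................kkkk.......YYY.k....kk....Y............
196 262 ......................kkk.......YYYY...........YY...........
198 262 ................................YYYY...........Y............
200 262 .............................Y..YYYYYY.........Y............
202 262 ............................YYY.YYYYY..........Y............
204 262 ...........................Y.
[... 2873 characters left out ...]
..........
161 153 .........................YYYYYYYYYYYYY......................
163 153 ..........................YYYYYYYYYYYY......................
165 153 ..........................YYYYYYYYYYYYY.....................
167 153 ...........................YYYYYYYYY........................
169 153 ............................................................
171 153 ............................................................
173 153 ............................................................
175 153 ............................................................
177 153 ............................................................
179 153 ............................................................
```

The clip is in the hand, upright and gaping. Working out jaw height by the known geometry against mask bottoms.

Run:
```python
from h import *
np.set_printoptions(precision=4,suppress=True)
p=np.array([.4491,-.1284,.2921]); y=1.181; ux=np.array([np.cos(y),np.sin(y),0]); uy=np.array([-np.sin(y),np.cos(y),0])
for n in("side","scene"):
    f=dict(np.load(f"pics/{n}9.npz"))
    for h in(-.056,-.060,-.064):
        print(n,h,[proj(f,p+a*ux*.012+b*uy*.013+[0,0,h]).round(1).tolist() for a in(-1,1) for b in(-1,1)])
    hsv=cv2.cvtColor(f["image"],cv2.COLOR_RGB2HSV); ye=cv2.inRange(hsv,(19,110,50),(35,255,255))
    c=proj(f,p+[0,0,-.05]).astype(int); m=ye[c[1]-12:c[1]+14]
    for yy in range(c[1]+2,c[1]+14): print(yy,np.where(ye[yy,c[0]-25:c[0]+25])[0]+c[0]-25)
```

```text
side -0.056 [[300.4, 227.1], [286.6, 229.0], [297.4, 218.2], [283.9, 220.1]]
side -0.06 [[300.3, 228.6], [286.6, 230.6], [297.3, 219.8], [283.8, 221.6]]
side -0.064 [[300.2, 230.2], [286.5, 232.1], [297.2, 221.3], [283.8, 223.1]]
223 [284 285 286 287 288 289 290 298 299 300]
224 [284 285 286 287 288 289 298 299 300 301]
225 [284 285 286 287 288 289 298 299 300 301]
226 [285 286 287 288 289 299 300 301]
227 [285 286 287 288 289 299 300 301 302]
228 [285 286 287 288 289 299 300 301 302]
229 [286 287 288 289 300 301]
230 [286 287 288 289 300 301]
231 [286 287 288]
232 [287 288 298]
233 [295 296 297 298 299]
234 [294 295 296 297 298 299 300]
scene -0.056 [[179.1, 164.2], [180.2, 156.7], [191.6, 163.4], [192.4, 155.9]]
scene -0.06 [[179.4, 165.9], [180.5, 158.4], [191.9, 165.1], [192.7, 157.6]]
scene -0.064 [[179.8, 167.6], [180.8, 160.0], [192.2, 166.8], [193.0, 159.3]]
159 [178 179 180 181 182 183 184 185 186 187 188 189 190 191]
160 [178 179 180 181 182 183 184 185 186 187 188 189 190 191]
161 [178 179 180 181 182 183 184 185 186 187 188 189 190]
162 [178 179 180 181 182 183 184 185 186 187 188 189 190]
163 [179 180 181 182 183 184 185 186 187 188 189 190]
164 [179 180 181 182 183 184 185 186 187 188 189 190 191]
165 [179 180 181 182 183 184 185 186 187 188 189 190 191]
166 [180 181 182 183 184 185 186 187 188 189 190]
167 [180 181 182 183 184 185 186 187 188]
168 []
169 []
170 []
```

```bash
python3 -m crank '{"linear":[[0.12,0.05,0.02],[0.28,0.11,0.04],[0.44,0.17,0.04],[0.58,0.23,0.04],[0.7,0.28,0.04]],"delta_rot":[[0,0,0.15],[0,0,0.3],[0,0,0.45],[0,0,0.6],[0,0,0.69]],"fingers":[-0.8,-0.8,-0.8,-0.8,-0.8]}'
python3 -m crank '{"linear":[[0.02,0,0],[0.02,0,-0.04],[0.02,0,-0.095],[0.02,0,-0.095],[0.02,0,-0.095]],"delta_rot":[[0,0,0],[0,0,0],[0,0,0],[0,0,0],[0,0,0]],"fingers":[-0.8,-0.8,-0.8,-0.8,-0.8]}'
python3 -m crank '{"linear":[[0,0,0],[0,0,0]],"delta_rot":[[0,0,0],[0,0,0]],"fingers":[-0.8,-0.8]}'
python3 - <<'E'
from h import *
np.set_printoptions(precision=4,suppress=True)
s=observe(); p=s["position"]; print(p,s["tool_rot"],s["finger_force"],s["grip_width"])
for n in("side","scene"):
    f=grab_frame(n); np.savez(f"pics/{n}10.npz",**f)
    im=f["image"].astype(int); hsv=cv2.cvtColor(f["image"],cv2.COLOR_RGB2HSV)
    ye=cv2.inRange(hsv,(19,110,50),(35,255,255))>0; rd=(cv2.inRange(hsv,(0,120,40),(10,255,255))|cv2.inRange(hsv,(170,120,40),(180,255,255)))>0
    wh=(hsv[...,1]<45)&(hsv[...,2]>110); bk=hsv[...,2]<60
    c=proj(f,(p[0],p[1],.2)).astype(int); x0,y0=c[0]-45,c[1]-22
    print(n,"jaw exp",proj(f,p-[0,0,.062]),"edge under",proj(f,(.6285,p[1],.19)))
    for y in range(y0,y0+52,2 if n=="scene" else 2): print(y,x0,''.join('Y' if ye[y,x] else 'r' if rd[y,x] else 'w' if wh[y,x] else 'k' if bk[y,x] else '.' for x in range(x0,x0+90)))
E
```

```text
clock: 19.45
position: [0.6242, -0.0569, 0.2975]
tool_rot: [-3.14, -0.0, 1.547]
force: [-0.8, -0.4, 0.3]
grip_width: 0.0129
finger_force: 29.8
clock: 19.95
position: [0.6274, -0.0582, 0.2749]
tool_rot: [-3.141, -0.0, 1.542]
force: [0.3, 0.6, 0.3]
grip_width: 0.0132
finger_force: 29.8
clock: 20.15
position: [0.6281, -0.058, 0.2756]
tool_rot: [3.141, -0.0, 1.543]
force: [-0.5, 0.6, -0.3]
grip_width: 0.0129
finger_force: 29.8
[ 0.6281 -0.058   0.2756] [ 3.1408 -0.0001  1.5428] 29.796397453173995 0.012894312209930776
side jaw exp [340.0105 180.2918] edge under [338.9398 188.5647]
163 294 .....r......YYYYY........................r.YYY..YYYYYYYYY.wwwwwwwwwwwwwwwwwwwwwwwwwwwwwwww
165 294 .......r......Yww.Y........................Y..YY..YYYYYYYwwwwwwwwwwwwwwwwwwwwwwwwwwwwwwwww
167 294 rr...............ww.YY....................YYYYY..YYYYYYY..wwwwwwwwwwwwwwwwwwwwwwwwwwwwwwww
169 294 rrrr........r..YYY.wwwYY.YYYY............YYYYYYYYYY..YY....w.wwwwwwwwwwwwwwwwwwwwwwwwwwwww
171 294 rrrrrr.........YYYYY.www.Yk.Y............YYYYYYYYYY..YYY...wwwwwwwwwwwwwwwwwwwwwwwwwwwwwww
173 294 rrrrrrrrr.....
[... 3995 characters left out ...]
YY...ww
232 213 .....................rrrrrrww.YYYYYYY..wwwwwwwwwwwwwwwwwwwwwwwww.........wYYYYYY..wwwwwwww
234 213 ...............www...rrrrrr.w.YYYYYY.wwwwwww.YYYYYYYYwwwww...YYYYY.w........wwwwwwwwwwwwww
236 213 wwwwwwwwwwwwwwwwww....rrrrr.wwYYYYYY.wwww.YYYYYYYYYYYY..YYYYYYYYYYY......r.wwwwwwwwwwwwwww
238 213 ...rr.www......www....rrrrr.ww.YYYYYY.wwYYYYYYYYYYYYYYYYYYYYYYYY.ww.........wwwwwwwwwwww..
240 213 w.....wwww....wwww...Yrrrrr.ww.YYYYYY..YYYYYYYYYYYYYYYYYYY..wwwwwww....rrrrrrwwwwww.......
242 213 wwwwwwwwwww...wwww...YrrrrrrwwwYYY..YYYYYYYYYYYYYYY...wwwwwwwwwwwwrrr.....................
244 213 ww...wwwwwYYYYY.ww....rrrrrr.w.YYYYYYYYYYYYYYYYYYY.wwwwwwwwwwwwww.......................rr
```

Line fits in both views agree: jaws sit where the tool says; the board's edge is at x ≈ 0.6265, z ≈ 0.187 (leaning ~0.1). Lower by 43 mm with a −1 mm shift in x, in two stages.

```bash
python3 -m crank '{"linear":[[-0.003,0,0],[-0.003,0,-0.03],[-0.003,0,-0.06],[-0.003,0,-0.09],[-0.003,0,-0.09]],"delta_rot":[[0,0,0],[0,0,0],[0,0,0],[0,0,0],[0,0,0]],"fingers":[-0.8,-0.8,-0.8,-0.8,-0.8]}'
python3 -m crank '{"linear":[[0,0,-0.02],[0,0,-0.045],[0,0,-0.065],[0,0,-0.085],[0,0,-0.085]],"delta_rot":[[0,0,0],[0,0,0],[0,0,0],[0,0,0],[0,0,0]],"fingers":[-0.8,-0.8,-0.8,-0.8,-0.8]}'
python3 -m crank '{"linear":[[0,0,0],[0,0,0],[0,0,0]],"delta_rot":[[0,0,0],[0,0,0],[0,0,0]],"fingers":[-0.8,-0.8,-0.8]}'
python3 - <<'E'
from h import *
np.set_printoptions(precision=4,suppress=True)
s=observe(); p=s["position"]; print(p,s["tool_rot"],s["finger_force"],s["grip_width"],s["force"])
for n in("side","scene"):
    f=grab_frame(n); np.savez(f"pics/{n}11.npz",**f)
    hsv=cv2.cvtColor(f["image"],cv2.COLOR_RGB2HSV)
    ye=cv2.inRange(hsv,(19,110,50),(35,255,255))>0; rd=(cv2.inRange(hsv,(0,120,40),(10,255,255))|cv2.inRange(hsv,(170,120,40),(180,255,255)))>0
    wh=(hsv[...,1]<45)&(hsv[...,2]>110); bk=hsv[...,2]<60; bl=cv2.inRange(hsv,(105,150,60),(125,255,255))>0
    c=proj(f,(p[0],p[1],.19)).astype(int); x0,y0=c[0]-45,c[1]-30
    print(n,"jaw exp",proj(f,p-[0,0,.062]))
    for y in range(y0,y0+60,2): print(y,x0,''.join('B' if bl[y,x] else 'Y' if ye[y,x] else 'r' if rd[y,x] else 'w' if wh[y,x] else 'k' if bk[y,x] else '.' for x in range(x0,x0+90)))
E
```

```text
clock: 20.75
position: [0.6268, -0.0578, 0.2511]
tool_rot: [-3.14, 0.0, 1.543]
force: [-0.6, 0.0, -0.1]
grip_width: 0.0126
finger_force: 29.8
clock: 21.25
position: [0.6271, -0.0578, 0.2305]
tool_rot: [-3.141, 0.0, 1.543]
force: [0.4, 0.3, -0.2]
grip_width: 0.0129
finger_force: 29.8
clock: 21.55
position: [0.6274, -0.0579, 0.2316]
tool_rot: [3.141, -0.0, 1.543]
force: [-0.4, 1.4, 0.1]
grip_width: 0.0132
finger_force: 29.8
[ 0.6274 -0.0579  0.2316] [ 3.1413 -0.      1.5429] 29.80442588799633 0.013185222891264036 [-0.3753  1.41    0.1318]
side jaw exp [337.5451 195.693 ]
158 293 r......YYYYY..........................rkkkkkkkkkkkkkkkkk...wwwwwwwwwwwwwwwwwwwwwwwwwwwwwww
160 293 .........YYYYY..........................rkkkkkkkk..kkkkk...wwwwwwwwwwwwwwwwwwwwwwwwwwwwwww
162 293 ............YYYYY........................kkkkkk....kkkkk...wwwwwwwwwwwwwwwwwwwwwwwwwwwwwww
164 293 .......r......YYYYY.....................rkkkkkk....kkkk...wwwwwwwwwwwwwwwwwwwwwwwwwwwwwwww
166 293 rr...............wwwY................Y..kkkkkk....kkkkk...wwwwwwwwwwwwwwwwwwwwwwwwwwwwwwww
168 293 rrrr........r....Y.ww
[... 4749 characters left out ...]
wwwwwww
235 213 ....wwwwwwwwwwwwww...rrrrrr.w.YYYYYYYwwwww.YYYYYYYYYY.ww...YYYYYYYY.BBBBB..wwwwwwwwwwwwwww
237 213 www..wwwww.....www....rrrrr.wwYYYYYYYwww.YYYYYYYYYYYYYYYYYYYYYYYY.....r.....wwwwwwwwwwwwww
239 213 .r....www......www...Yrrrrr.wwYYYYYYY.w.YYYYYYYYYYYYYYYYYYYY..wwwww.......rr.wwwwwwwww....
241 213 w....wwwwwwwwwwwww...Yrrrrrrww.YYY..YYYYYYYYYYYYYYYYYYY..wwwwwwwww..rrrrr.....ww..........
243 213 wwwwwwwwwwwYYY.wwww...rrrrrr.wwYYYYYYYYYYYYYYYYYYYY.wwwwwwwwwwwwwwr.......................
245 213 w.....www.YYYYY.......rrrrrr..YYYYYYYYYYYYYYYYYYY.wwwwwwwwwwwwww.r...BB..............rrrrr
247 213 .....................Y....YYYYYYYYYYYY.YY.wwwwwwwwwwwwwwwwwwww...w.BBBBB........rrrrrrrrrr
```

Both views show the edge strip where it was, passing behind the back jaw (scene) and behind the front jaw (side), with no contact force on the tool. Handing in.

```bash
python3 -c "
from workcell import bot,observe
s=observe(); print(s['clock'],s['finger_force'],s['force']); print(bot.job_done())"
```

```text
21.65 29.804379277629778 [ 0.20211    -0.33152779  0.03205428]
the job is handed in; nothing more can be done
None
```

Handed in at 21.65 s: the board hangs on the rail with its handle within about 2 mm of the tape, and the squeezed-open clip is held over its top edge on the −y side of the handle with no contact felt; the first squeeze slipped off the clip and was redone, and no verdict came back.

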